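# Clamp a filter cell in the cam fixture

### The job

Take the square aluminium filter cell out of the foam tray and stand it upright in the nest of the cam clamp, fully down on the nest floor. Then, with a light grip on the knob, turn the crank until the cell is clamped and the cam's roller rests in the flat dwell, so that the clamp stays tight when you let go. Never let the crank fly round on its own, and leave the other pieces where they are.

Things in the scene. Friction and masses are not known exactly. Their poses are not given: they have to be found in the camera images.
- fixture: Cam clamp, bolted down: grey base plate 130 (x) x 290 (y) x 15 mm, origin at the centre of its underside. In its frame: camshaft upright at y +75 mm; follower rod along y through a guide block (34 mm wide, top at z 66) at y -2 to -22 mm; anvil at y -98 mm; the nest lies between the jaw and the anvil.
- nest (a point): Centre of the nest floor, 30 mm above the bench, axes as the fixture's. Lips 7 mm high stand 35 mm apart along x; along y 38 mm are free between the anvil face (19 mm to -y) and the drawn-back jaw (19 mm to +y). The cell stands here with its 30 mm width along x, anywhere between them: the jaw slides it against the anvil.
- cell: The filter cell: upright aluminium block with a round amber window in both broad faces, 30 (own x) x 24 (own y, through the windows) x 45 mm high, origin at the centre of its underside, 0.06 to 0.13 kg. It starts upright on the floor of one of the tray's three pockets.
- anvil: The fixed steel stop of the clamp: block 26 x 25 x 60 mm, origin at the foot of its clamping face, which looks to the fixture's +y; axes as the fixture's. The moving jaw (dark steel pad 24 mm wide, top at z 66 mm) comes from the camshaft side, slides the cell against it, and stops while its spring is compressed: fully clamped it presses with about 20 N (14 N or more reach the anvil).
- cam_axis (a point): Point on the upright camshaft axis, 80 mm above the bench. The steel plate cam under the crank arm is pinned to its shaft differently in every run and this is not measured. Turned counterclockwise it has a low part, a steady rise, the flat dwell of about 0.28 rad, then a steeper drop. The dwell begins at a crank angle anywhere between 1.5 and 2.9 rad and has to be felt.
- crank (a joint): Crank angle, rad, counterclockwise seen from above; 0 at the end stop (no further clockwise), starts at 0 to 0.3. At 0 the arm points 0.5 rad clockwise from the fixture's +x, seen from above. On the rise the springs turn a released crank back, on the drop they drive it forward; only on the low part and in the dwell does it stay.
- knob: Black crank knob, upright cylinder 22 mm diameter, 55 mm tall, 65 mm from the camshaft axis; spins freely, so the gripper's yaw can stay fixed. Origin at its underside's centre, 80 mm above the bench (arm's top: 78). Load against turning: 1 N on the low part, 3 N on the rise, 6 to 9 N while the jaw spring is compressed, 1 N in the dwell, about -7 N on the drop; 1 to 3 N less when held still.
- tray: White foam tray fixed to the bench, 250 (x) x 100 (y) x 22 mm, with 6 mm walls and floor and two dividers of the same height: three pockets in a row along its x, centres 79 mm apart. Origin at the centre of its underside.
- lens: Bystander: black round lens mount, 38 mm diameter, 22 mm high, in a tray pocket; origin under its centre.
- weight: Bystander: brass weight with a neck, 30 mm diameter, 46 mm high, in a tray pocket; origin under its centre.
- driver: Bystander: grey-handled screwdriver, 170 mm, lying on the bench to the robot's left.

How it is judged (in metres and radians):
On the way, in this order (a step that is already met when the one before it is completed fails the run):
1. the cell stands fully down in the nest, let go of and not yet clamped (z of cell in the frame of nest below 0.002 m and horizontal distance between cell and nest below 0.01 m and angle between cell's own z axis and vertical below 0.06 rad and contact force between the fingers and cell below 0.1 N and contact force between anvil and cell below 5 N), for 0.2 s.
2. cranked until the cell is pressed against the anvil with more than 10 N (contact force between anvil and cell above 10 N), for 0.2 s.
At the end, for the whole second after the job is handed in: The cell stands upright (within 0.06 rad) and square (within 0.12 rad) in the nest, on its floor (within 2 mm) and within 12 mm of its centre; with the crank released and at rest (under 0.05 rad/s) the cell is still pressed against the anvil with more than 10 N, which only the dwell can hold (contact force between anvil and cell above 10 N and velocity of joint crank between -0.05 and 0.05 rad/s and z of cell in the frame of nest below 0.002 m and horizontal distance between cell and nest below 0.012 m and angle between cell's own z axis and vertical below 0.06 rad and angle between the x axis of cell and the x axis of fixture, either way round below 0.12 rad); the robot touches nothing.
It fails at once if the crank flew round on its own (faster than 3 rad/s) (velocity of joint crank above 3 rad/s or velocity of joint crank below -3 rad/s).
It fails at once if the fingers strained the knob (more than 160 N, both pads together) (contact force between the fingers and knob above 160 N).
It fails at once if a bystander was moved more than 15 mm (distance of any of lens, weight, driver from where it was at the start of the episode above 0.015 m).
It also fails if it takes over 72 s, if anything falls off the work surface, if the arm or the gripper's body presses on something with over 40 N, if the wrist force passes 120 N, or if a joint passes its speed limit or range.

### The arm

A 6-joint arm with a two-finger parallel gripper is mounted at the origin on the work surface. World frame = base frame: x ahead of the robot, y to its left, z up, the work surface at z = 0. Lengths are in mm, angles in degrees, forces in N, time in s.
With the tool pointing down it reaches from about 400 to 925 mm from the base axis. Payload 12.5 kg.
Tool frame: the origin (TCP) lies on the mounting face of the last link; the fingertips stand 190 mm ahead of it and the grasp point (between the pads) lies 171 mm ahead of it; z points along the fingers, y is the line along which they close (so a half turn about z gives the same grasp; the last joint's range is limited). The gripper opens to 95 mm and grips with 3 to 60 N. Pads are 20 mm wide; open, the fingers measure 119 mm over their backs; the gripper's body (75 mm by 180 mm) begins 59 mm behind the grasp point.
Start: joints at [-76.582, 28.126, 89.318, -0, 62.55, -6.05], TCP at [208.331, -589.256, 404.761] pointing down, gripper open.
Joint ranges: [-177.58, 177.58], [-47.91, 125.51], [2.72, 160], [-65.01, 245.01], [3.68, 167.84], [-153.87, 153.87]. Speed limits (degrees/s): [127.2, 127.2, 159.86, 180, 180, 180].

### API

Orientations are given as [roll, pitch, yaw] about the fixed x, y, z axes, in that order (R = Rz(yaw) Ry(pitch) Rx(roll)).
In Python, from bench import status, snapshot, robot gives the robot as it stands.
- The arm moves only by the shell command python3 -m creep 'ROWS' [FORCE]. ROWS is JSON, one flat list of numbers, 5 for each row, row after row: the opening, from 0 (shut) to 1 (fully open), then the shift along the tool's x, y, z normalised to -1 to 1, where 1 is 50 mm, then the turn about the tool's z normalised to -1 to 1, where 1 is 0.12 rad. In form: [fingers, x, y, z, roll, fingers, x, y, z, roll, ...]. A call has 1 to 20 rows; each row shifts and turns the commanded pose from where the row before left it, along the tool's axes as they then stand; what a row does not reach is not made up. A row lasts 1/10 s, in which the tool goes at most 50 mm and 8.59 degrees, less where a joint would pass 70% of its speed; a pose out of reach is approached as far as the arm can. A call with a number of a shift or a turn outside -1 to 1 is refused whole. A call with a gripper value outside its range is refused whole. The fingers move at their own pace and stop on an object; FORCE is the grip in N (left out, the last holds). Time passes only in rows, so rows that do not move let the fingers close. It gives the time, the measured TCP pose, the force, the opening and the grip force at its end, in the units of the state.
- status.read_state(): the state, without advancing time (a new reading comes with each control period).
- snapshot(name): name is "side" or "top"; returns a dict with "pixels" (400x640x3 uint8, red, green, blue), "fx", "fy", "cx", "cy" (pixels), "pose" (4x4, takes a point from camera to world coordinates). Camera axes: x right, y down, z forward; pixel columns grow to the right and rows downward; lengths in mm; the calibration is good to about 2 mm. A picture is of the moment at which its call begins. There is no depth.
- robot.finish_job(): hands the job in; it is judged then, once.
The state is a dict: "clock": time; "joint_pos": joint angles; "joint_vel": joint speeds; "effort": joint torques, N m; "eef_pos": TCP position; "tool_rot": TCP orientation; "force": force on the tool from outside, world axes, zero at the start; "ft_torque": the same for the moment, N m; "opening": opening from 0.0 (shut) to 1.0 (fully open); "grip_force": force on a finger pad.
Only numpy, scipy, OpenCV 4.12 (cv2) and the standard library are available. Lean on these libraries where they do the work, as an engineer would, in place of code of your own. Each camera call takes 0.05 s, during which the arm holds its last target. There are 200 camera calls.

## Working session

There is one attempt and no reset: what is moved stays moved. The work goes in short steps, Python scripts to look and compute and a shell command to move; the robot and the scene stay as the last step left them, time stands still between calls to the robot, and variables do not carry over. Pictures are saved under pics/ and viewed, at most 10 in all, crops included, and the job is handed in when it is done.

```bash
ls; mkdir -p pics; python3 - <<'E'
from bench import status,snapshot
import cv2,numpy as np
print(status.read_state())
for n in("top","side"):
    s=snapshot(n);cv2.imwrite(f"pics/{n}0.png",s["pixels"][:,:,::-1]);print(n,s["fx"],s["fy"],s["cx"],s["cy"],np.round(s["pose"],4).tolist())
E
```

```text
pics
{'clock': 0.0, 'joint_pos': array([-7.65821934e+01,  2.81628780e+01,  8.93504107e+01,  9.30889690e-04,
        6.25495184e+01, -6.05042095e+00]), 'joint_vel': array([ 0.09818638, -0.01577087, -0.02911021, -0.04335512, -0.01428152,
        0.01413898]), 'effort': array([-1.96710812e-04, -6.12643790e+01, -2.58175117e+01,  6.92507531e-02,
        4.82877425e-02, -8.75399064e-05]), 'eef_pos': array([ 208.31578943, -589.21894308,  404.17368643]), 'tool_rot': array([-1.79937630e+02, -7.44110557e-03,  1.94677939e+01]), 'force': array([-0.03730463,  0.16881933,  0.50693019]), 'ft_torque': array([ 0.02188143, -0.05940451,  0.06361305]), 'grip_force': 0.0, 'opening': 1.001359359399437}
top 394.2499854482842 394.2499854482842 323.980706086119 196.82160930152855 [[0.0109, -0.989, 0.1475, 351.1589], [-0.9999, -0.0114, -0.0023, 30.2605], [0.004, -0.1474, -0.9891, 1177.0253], [0.0, 0.0, 0.0, 1.0]]
side 376.93165812760617 376.93165812760617 323.46367383997995 197.17786758159988 [[0.9464, -0.2041, 0.2505, 309.2919], [-0.3228, -0.5609, 0.7624, -612.3534], [-0.0151, -0.8023, -0.5967, 581.4185], [0.0, 0.0, 0.0, 1.0]]
```

View pics/top0.png

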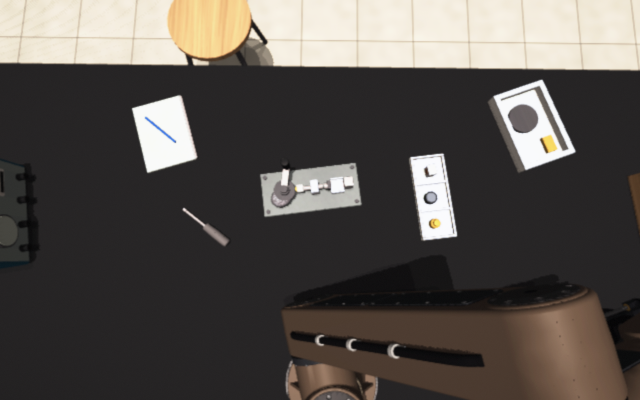

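View pics/side0.png

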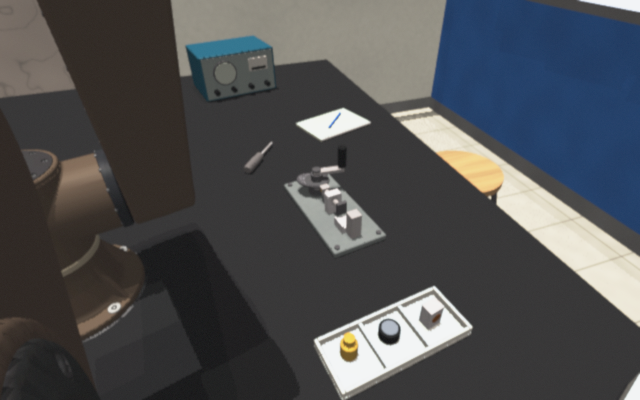

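The top view shows the fixture at about (310,189) with the cam to the left (+y). The tray is at about (433,197), with the cell in its far pocket (430,172), the lens in the middle and the weight in the near one. Next I'll enlarge crops of both.

```bash
python3 - <<'E'
import cv2,numpy as np
t=cv2.imread("pics/top0.png");s=cv2.imread("pics/side0.png")
def c(im,x,y,w,h,k):
    o=cv2.resize(im[y:y+h,x:x+w],None,fx=k,fy=k,interpolation=cv2.INTER_CUBIC)
    for i in range(0,w,10): cv2.putText(o,str(x+i),(i*k,8),0,.3,(0,255,0),1);cv2.line(o,(i*k,8),(i*k,14),(0,255,0),1)
    for i in range(0,h,10): cv2.putText(o,str(y+i),(0,i*k+4),0,.3,(0,255,0),1);cv2.line(o,(20,i*k),(26,i*k),(0,255,0),1)
    return o
cv2.imwrite("pics/c1.png",c(t,255,150,110,75,7))
cv2.imwrite("pics/c2.png",np.hstack([c(t,405,148,56,100,6),c(s,405,290,70,100,6)]))
E
```

```text
(no output)
```

View pics/c1.png

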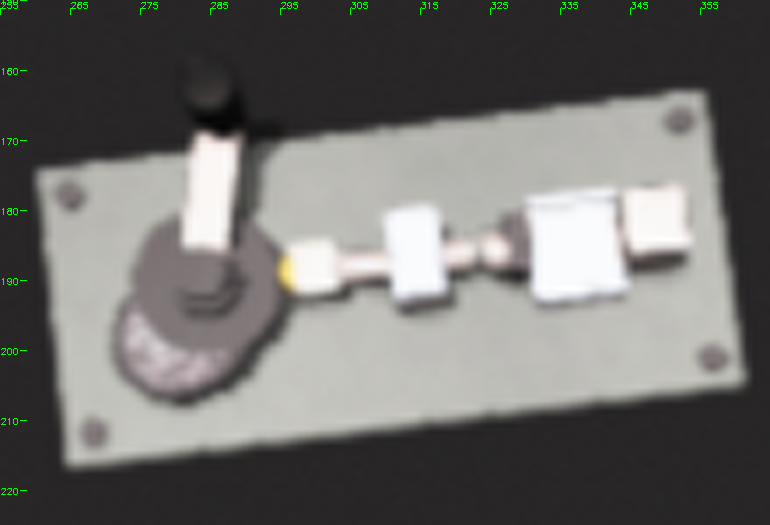

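View pics/c2.png

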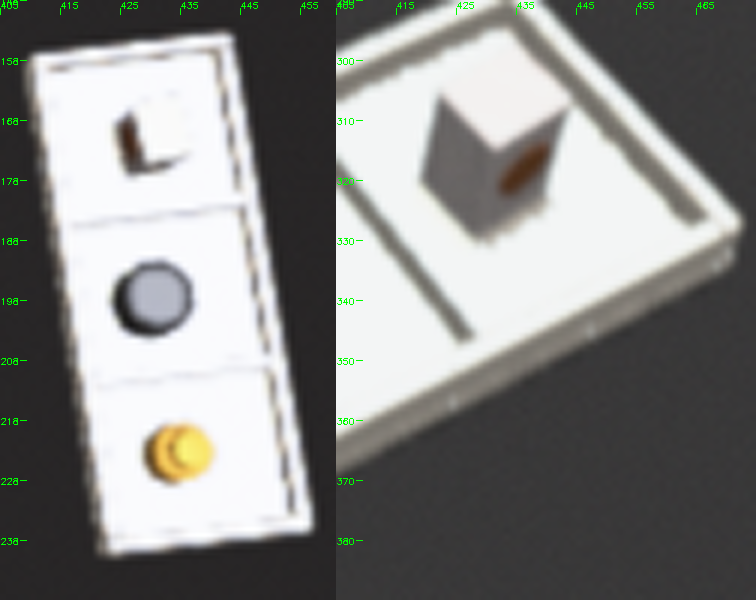

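The plate corners are clear in the first crop. In the second, the windows of the cell face roughly ±y. I'll back-project these points onto their known heights.

```bash
cat > h.py <<'E'
import numpy as np
CAM=dict(top=(394.25,323.9807,196.8216,np.array([[0.0109,-0.989,0.1475,351.1589],[-0.9999,-0.0114,-0.0023,30.2605],[0.004,-0.1474,-0.9891,1177.0253]])),
side=(376.9317,323.4637,197.1779,np.array([[0.9464,-0.2041,0.2505,309.2919],[-0.3228,-0.5609,0.7624,-612.3534],[-0.0151,-0.8023,-0.5967,581.4185]])))
def bp(cam,u,v,z):
    f,cx,cy,P=CAM[cam]; d=P[:,:3]@[(u-cx)/f,(v-cy)/f,1]; return P[:,3]+d*(z-P[2,3])/d[2]
def crop(pts,x0,y0,k): return [(x0+(x+.5)/k-.5,y0+(y+.5)/k-.5) for x,y in pts]
def fit(model,pts): # rigid 2D
    m=np.array(model,float);p=np.array(pts)[:,:2];mc=m.mean(0);pc=p.mean(0)
    a=m-mc;b=p-pc;th=np.arctan2((a[:,0]*b[:,1]-a[:,1]*b[:,0]).sum(),(a*b).sum())
    R=np.array([[np.cos(th),-np.sin(th)],[np.sin(th),np.cos(th)]]);t=pc-R@mc
    return t,np.degrees(th),R,np.round(p-(m@R.T+t),1)
E
python3 - <<'E'
from h import *
c1=lambda p:crop(p,255,150,7)
# plate: image left=+y, up=+x
F=fit([(65,145),(65,-145),(-65,-145),(-65,145)],[bp("top",u,v,15) for u,v in c1([(37,172),(706,93),(746,384),(66,466)])])
print("fixture",F)
t,_,R,_=F
w=lambda x,y:np.round(t+R@[x,y],1)
print("axis",w(0,75),"anvil foot",w(0,-85.5),"nest?",w(0,-85.5+19))
pr=lambda n,p,z:print(n,np.round((lambda q:np.r_[q[:2],R.T@(q[:2]-t)])(bp("top",*c1([p])[0],z)),1))
pr("shaft",(212,272),85);pr("knobtop",(207,85),135);
for n,p in dict(anvTL=(622,190),anvTR=(684,186),anvBR=(690,248),anvBL=(630,252)).items(): pr(n,p,75)
for n,p in dict(bTL=(527,197),bTR=(616,189),bBR=(627,293),bBL=(537,300)).items(): pr(n,p,37)
for n,p in dict(gTL=(384,210),gTR=(436,205),gBR=(446,293),gBL=(394,299)).items(): pr(n,p,66)
T=fit([(125,50),(125,-50),(-125,-50),(-125,50)],[bp("top",u,v,22) for u,v in crop([(30,57),(232,36),(312,528),(104,552)],405,148,6)])
print("tray",T)
# cell in side; left face=-x, right face=-y: left=(-15,12) front=(-15,-12) right=(15,-12) back=(15,12)
C=fit([(-15,12),(-15,-12),(15,-12),(15,12)],[bp("side",u,v,51) for u,v in crop([(441-336,95),(500-336,150),(570-336,107),(508-336,44)],405,290,6)])
print("cell top",C)
B=fit([(-15,12),(-15,-12),(15,-12)],[bp("side",u,v,6) for u,v in crop([(421-336,183),(484-336,242),(546-336,206)],405,290,6)])
print("cell bottom",B)
print("cell top from top cam", [np.round(bp("top",u,v,51)[:2],1) for u,v in crop([(132,103),(178,93),(190,152),(142,168)],405,148,6)])
E
```

```text
fixture (array([546.95973629,  68.93454528]), np.float64(7.5654725202185), array([[ 0.99129506, -0.13165904],
       [ 0.13165904,  0.99129506]]), array([[-1.2, -0.3],
       [-1.3, -0. ],
       [ 1.2,  0.2],
       [ 1.2,  0.1]]))
axis [537.1 143.3] anvil foot [558.2 -15.8] nest? [555.7   3. ]
shaft [536.6 137.8  -1.2  69.7]
knobtop [601.4 136.7  62.9  60. ]
anvTL [574.  -27.1  14.2 -98.7]
anvTR [ 576.   -52.3   12.8 -124. ]
anvBR [ 550.4  -54.7  -12.9 -123. ]
anvBL [548.5 -30.4 -11.6 -98.7]
bTL [578.3  10.9  23.4 -61.6]
bTR [582.1 -26.5  22.3 -99.2]
bBR [537.8 -31.3 -22.3 -98.1]
bBL [534.4   6.4 -20.7 -60.4]
gTL [566.4  69.9  19.4  -1.6]
gTR [568.7  48.7  18.9 -22.9]
gBR [532.2  44.1 -17.9 -22.7]
gBL [529.5  65.3 -17.8  -1.3]
tray (array([ 530.11781836, -295.01304446]), np.float64(7.092507009986014), array([[ 0.99234809, -0.1234717 ],
       [ 0.1234717 ,  0.99234809]]), array([[-0.7,  1.2],
       [-1. , -1.3],
       [ 1.1, -1.2],
       [ 0.6,  1.3]]))
cell top (array([ 606.04681869, -289.42314484]), np.float64(14.392964107249568), array([[ 0.96861369, -0.24857094],
       [ 0.24857094,  0.96861369]]), array([[ 1.3, -0.9],
       [ 1. ,  0.9],
       [-1.9, -0.7],
       [-0.4,  0.8]]))
cell bottom (array([ 608.37554467, -289.36838998]), np.float64(9.823127977516517), array([[ 0.98533911, -0.17060725],
       [ 0.17060725,  0.98533911]]), array([[ 0.2,  0.1],
       [ 3. ,  0.3],
       [-3.2, -0.4]]))
cell top from top cam [array([ 617.4, -271.5]), array([ 622.7, -294.1]), array([ 593.3, -299.1]), array([ 585.1, -275.5])]
```

```bash
cat >> h.py <<'E'
def go(x,y,ztcp,yaw):
    "shift in row units (50 mm) along the tool axes as they stand, and roll units"
    from bench import status
    from scipy.spatial.transform import Rotation as Ro
    s=status.read_state();R=Ro.from_euler("xyz",s["tool_rot"],degrees=True)
    print("t",s["clock"],"pos",np.round(s["eef_pos"],1),"rot",np.round(s["tool_rot"],2),"F",np.round(s["force"],1),"op",round(s["opening"],3),"grip",round(s["grip_force"],1))
    print("shift",np.round(R.inv().apply(np.array([x,y,ztcp])-s["eef_pos"])/50,3),"roll",round(-np.radians(yaw-s["tool_rot"][2])/.12,3))
E
python3 -m creep '[0.6,0,0,0,-1,0.6,0,0,0,-1,0.6,0,0,0,-1,0.6,0,0,0,-1,0.6,0,0,0,-1,0.6,0,0,0,-1,0.6,0,0,0,-1,0.6,0,0,0,-1,0.6,0,0,0,-1,0.6,0,0,0,-1,0.6,0,0,0,-1,0.6,0,0,0,-0.7,0.6,0,0,0,0]' 20; python3 -c "
from h import *;go(606,-287.5,300,100)"
```

```text
clock: 1.4
eef_pos: [208.3, -589.2, 404.4]
tool_rot: [-180.0, -0.0, 100.0]
force: [0.1, 0.0, -0.1]
opening: 0.601
grip_force: 0.0
t 1.4 pos [ 208.3 -589.2  404.4] rot [-1.800e+02 -3.000e-02  9.998e+01] F [ 0.1  0.  -0.1] op 0.601 grip 0.0
shift [4.564 8.879 2.091] roll -0.003
```

```bash
python3 -m creep '[0.6,0.2,0.4,0.1,0,0.6,0.3,0.6,0.1,0,0.6,0.3,0.6,0.1,0,0.6,0.3,0.6,0.1,0,0.6,0.3,0.6,0.1,0,0.6,0.3,0.6,0.1,0,0.6,0.3,0.6,0.1,0,0.6,0.3,0.6,0.1,0,0.6,0.3,0.6,0.1,0,0.6,0.3,0.6,0.1,0,0.6,0.3,0.6,0.1,0,0.6,0.3,0.6,0.1,0,0.6,0.3,0.6,0.1,0,0.6,0.3,0.6,0.1,0,0.6,0.3,0.5,0.1,0,0.6,0.2,0.2,0.1,0,0.6,0,0,0,0]'; python3 - <<'E'
from h import *;go(606,-287.5,300,100)
from bench import snapshot;import cv2
a=snapshot("side")["pixels"][:,:,::-1];b=snapshot("top")["pixels"][:,:,::-1]
r=lambda i:cv2.resize(i,None,fx=4,fy=4,interpolation=cv2.INTER_CUBIC)
cv2.imwrite("pics/g.png",np.hstack([r(a[225:370,380:480]),r(b[130:275,380:470])]))
E
```

```text
clock: 3.1
eef_pos: [607.5, -284.8, 323.6]
tool_rot: [-179.9, -0.1, 99.9]
force: [-0.5, -0.3, 0.2]
opening: 0.599
grip_force: 0.0
t 3.1 pos [ 607.5 -284.8  323.6] rot [-1.7992e+02 -7.0000e-02  9.9950e+01] F [-0.5 -0.3  0.2] op 0.599 grip 0.0
shift [-0.049 -0.039  0.472] roll -0.008
```

View pics/g.png

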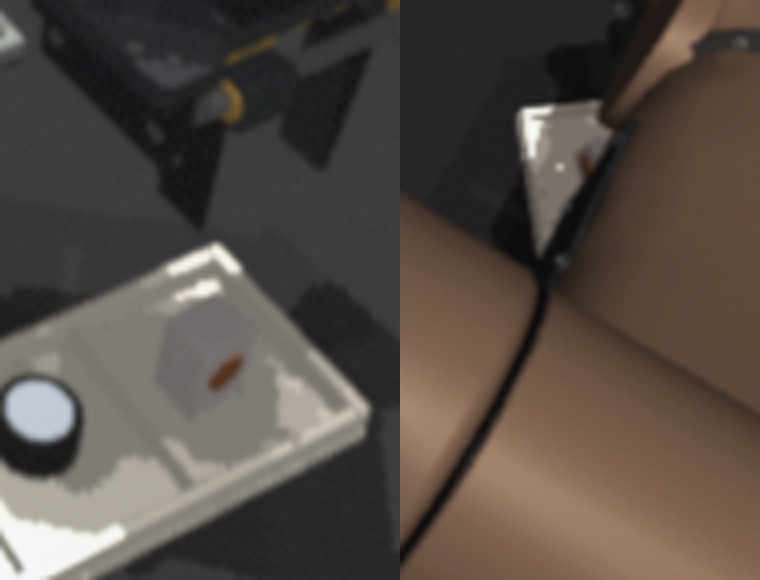

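The side view shows the gripper's fingers straddling the line above the cell, window facing the camera at about (226,370) in the crop. Descending to grasp.

```bash
python3 -m creep '[0.6,-0.05,-0.04,0.2,0,0.6,0,0,0.3,0,0.6,0,0,0.3,0,0.6,0,0,0.3,0,0.6,0,0,0.3,0,0.6,0,0,0.3,0,0.6,0,0,0.2,0,0.6,0,0,0.1,0,0.6,0,0,0.1,0,0.6,0,0,0.03,0,0.6,0,0,0,0]' 20; python3 -c "
from h import *;go(606,-287.5,217,100)"
```

```text
clock: 4.3
eef_pos: [605.6, -288.9, 218.4]
tool_rot: [180.0, 0.0, 99.9]
force: [-0.8, -0.1, -0.7]
opening: 0.598
grip_force: 0.0
t 4.3 pos [ 605.6 -288.9  218.4] rot [1.7998e+02 2.0000e-02 9.9910e+01] F [-0.8 -0.1 -0.7] op 0.598 grip 0.0
shift [0.027 0.012 0.029] roll -0.012
```

```bash
python3 -m creep '[0.45,0,0,0,0,0.4,0,0,0,0,0.36,0,0,0,0,0.33,0,0,0,0,0.3,0,0,0,0,0.27,0,0,0,0,0.2,0,0,0,0,0.2,0,0,0,0,0.2,0,0,0,0]' 20; python3 -c "
from h import *;go(606,-287.5,217,100)"
```

```text
clock: 5.2
eef_pos: [605.6, -288.9, 218.4]
tool_rot: [180.0, 0.0, 99.9]
force: [0.2, 0.4, 2.0]
opening: 0.319
grip_force: 19.7
t 5.2 pos [ 605.6 -288.9  218.4] rot [1.7999e+02 2.0000e-02 9.9910e+01] F [0.2 0.4 2. ] op 0.319 grip 19.7
shift [0.027 0.013 0.027] roll -0.013
```

```bash
python3 -m creep '[0.2,0,0,-0.1,0,0.2,0,0,-0.3,0,0.2,0,0,-0.4,0,0.2,0,0,-0.4,0,0.2,0,0,-0.4,0,0.2,0,0,-0.4,0,0.2,0,0,-0.3,0,0.2,0,0,-0.2,0,0.2,0,0,0,0]' 20; python3 - <<'E'
from h import *;go(557.4,-9.4,301,97.5)
from bench import snapshot;import cv2
a=snapshot("side")["pixels"][:,:,::-1]
from bench import status
p=status.read_state()["eef_pos"];f,cx,cy,P=CAM["side"]
q=P[:,:3].T@(p-[0,0,185]-P[:,3]);u,v=f*q[0]/q[2]+cx,f*q[1]/q[2]+cy
x0,y0=int(u)-40,int(v)-40;print(x0,y0)
cv2.imwrite("pics/held.png",cv2.resize(a[y0:y0+80,x0:x0+80],None,fx=7,fy=7,interpolation=cv2.INTER_CUBIC))
E
```

```text
clock: 6.1
eef_pos: [605.6, -288.9, 344.8]
tool_rot: [179.9, 0.1, 99.9]
force: [0.8, 0.6, -0.8]
opening: 0.318
grip_force: 19.7
t 6.1 pos [ 605.6 -288.9  344.8] rot [1.799e+02 9.000e-02 9.991e+01] F [ 0.8  0.6 -0.8] op 0.318 grip 19.7
shift [5.674 0.012 0.868] roll 0.351
403 221
```

View pics/held.png

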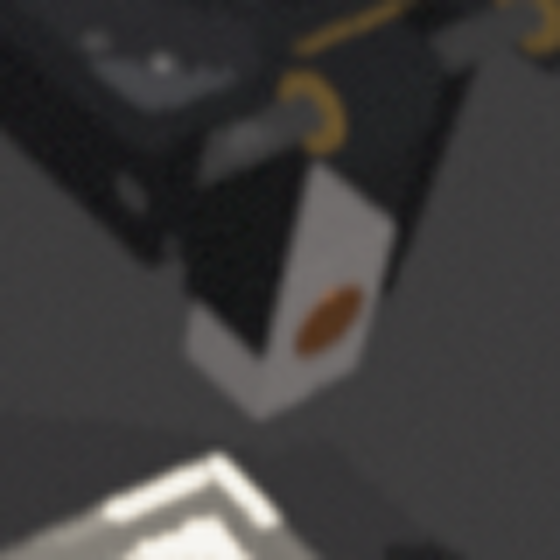

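The cell is held squarely; its bottom corners are at crop (187,355), (262,420) and (357,367). I'll compute its offset in the hand.

```bash
python3 - <<'E'
from h import *
pts=[bp("side",u,v,132.4) for u,v in crop([(187,355),(262,420),(357,367)],403,221,7)]
print(fit([(-15,12),(-15,-12),(15,-12)],pts))
# visible finger pad lower edge (outer plane unknown): tip line z=154.8
print([np.round(bp("side",u,v,154.8),1) for u,v in crop([(187,295),(262,357)],403,221,7)])
E
```

```text
(array([ 607.98323712, -287.54114636]), np.float64(13.158931453244424), array([[ 0.97374233, -0.22765297],
       [ 0.22765297,  0.97374233]]), array([[ 0.4, -0.8],
       [ 0.2,  0.7],
       [-0.7,  0. ]]))
[array([ 586.3, -281.5,  154.8]), array([ 591.6, -302.4,  154.8])]
```

```bash
python3 -m creep '[0.2,0.2,0,0,0,0.2,0.4,0,0,0,0.2,0.4,0,0,0,0.2,0.4,0,0,0,0.2,0.4,0,0,0,0.2,0.4,0,0,0,0.2,0.4,0,0,0,0.2,0.4,0,0,0,0.2,0.4,0,0,0,0.2,0.4,0,0,0,0.2,0.4,0,0,0,0.2,0.4,0,0,0,0.2,0.4,0,0,0,0.2,0.4,0,0,0,0.2,0.2,0,0,0,0.2,0.04,0.01,0.1,0.35,0.2,0,0,0.35,0,0.2,0,0,0.15,0,0.2,0,0,0,0,0.2,0,0,0,0]' 20; python3 - <<'E'
from h import *;go(557.4,-10.9,301,97.5)
from bench import snapshot,status;import cv2
a=snapshot("side")["pixels"][:,:,::-1]
p=status.read_state()["eef_pos"];f,cx,cy,P=CAM["side"]
q=P[:,:3].T@(np.array([557,-10,65])-P[:,3]);u,v=f*q[0]/q[2]+cx,f*q[1]/q[2]+cy
x0,y0=int(u)-40,int(v)-45;print(x0,y0)
s0=cv2.imread("pics/side0.png")
r=lambda i:cv2.resize(i[y0:y0+80,x0-5:x0+75],None,fx=5,fy=5,interpolation=cv2.INTER_CUBIC)
cv2.imwrite("pics/over.png",np.hstack([r(a),r(s0)]))
E
```

```text
clock: 8.15
eef_pos: [557.7, -11.1, 313.5]
tool_rot: [180.0, 0.0, 97.5]
force: [-0.2, 0.4, -0.8]
opening: 0.318
grip_force: 19.7
t 8.15 pos [557.7 -11.1 313.5] rot [1.80e+02 1.00e-02 9.75e+01] F [-0.2  0.4 -0.8] op 0.318 grip 19.7
shift [ 0.005 -0.005  0.249] roll -0.0
305 163
```

View pics/over.png

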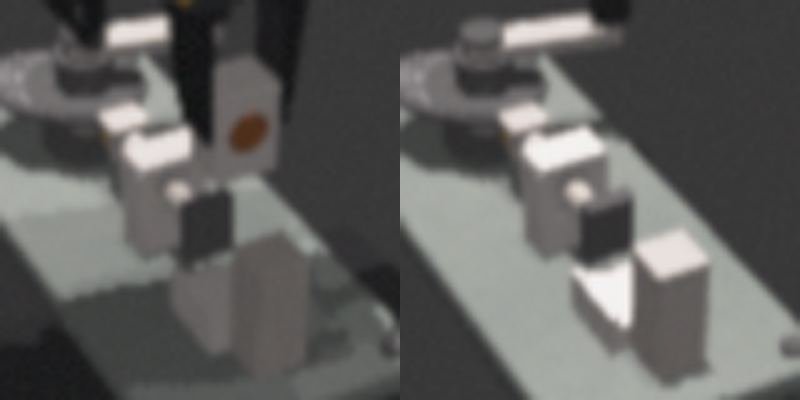

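Anvil top corners in the right half are at (235,243), (285,230), (309,262) and (263,276). The held cell's front-face bottom corners are about (217,180) and (278,163).

```bash
python3 - <<'E'
from h import *
A=[bp("side",u,v,75) for u,v in crop([(235,243),(285,230),(309,262),(263,276)],300,163,5)]
th=np.radians(7.57);R=np.array([[np.cos(th),-np.sin(th)],[np.sin(th),np.cos(th)]])
m=[(-13,-98),(13,-98),(13,-123),(-13,-123)]
F=fit(m,A);print(F)
print("anvil centre side",np.mean(A,0)[:2],"top prediction",np.array([546.96,68.93])+R@[0,-110.5])
C=[bp("side",u,v,101)[:2] for u,v in crop([(217,180),(278,163)],300,163,5)]
print("cell bottom front face",C,"centre",np.mean(C,0)+R@[0,12])
C=[bp("side",u,v,146)[:2] for u,v in crop([(217,72),(278,75)],300,163,5)];print(C)
E
```

```text
(array([556.91754536,  68.82357852]), np.float64(4.189752047066613), array([[ 0.99732756, -0.07305982],
       [ 0.07305982,  0.99732756]]), array([[ 1.1, -0. ],
       [-1.2, -0.9],
       [-2. ,  0.5],
       [ 2.2,  0.4]]))
anvil centre side [564.99065501 -41.38111694] top prediction [561.51697971 -40.60695423]
cell bottom front face [array([548.32265502, -17.49745267]), array([577.31333156, -15.09673962])] centre [561.23714482  -4.40168031]
[array([553.07806166,  -3.2795029 ]), array([576.02555524, -14.08934277])]
```

```bash
python3 -m creep '[0.2,0,0,0.2,0,0.2,0,0,0.3,0,0.2,0,0,0.3,0,0.2,0,0,0.2,0,0.2,0,0,0.1,0,0.2,0,0,0.1,0,0.2,0,0,0,0]' 20; python3 -m creep '[0.2,0,0,0.04,0,0.2,0,0,0.04,0,0.2,0,0,0.03,0,0.2,0,0,0,0]'; python3 -c "
from h import *;go(557.4,-10.9,242.4,97.5)"
```

```text
clock: 8.9
eef_pos: [557.5, -11.1, 252.9]
tool_rot: [-180.0, -0.0, 97.5]
force: [0.4, -0.4, -1.0]
opening: 0.316
grip_force: 19.7
clock: 9.3
eef_pos: [557.5, -11.0, 247.7]
tool_rot: [-180.0, 0.0, 97.5]
force: [0.6, -0.6, -1.2]
opening: 0.319
grip_force: 19.7
t 9.3 pos [557.5 -11.  247.7] rot [-180.     0.    97.5] F [ 0.6 -0.6 -1.2] op 0.319 grip 19.7
shift [ 0.003 -0.001  0.105] roll 0.001
```

Bottom at about 36 mm with no contact, so the cell has entered between the lips. Continuing gently.

```bash
python3 -m creep '[0.2,0,0,0.03,0,0.2,0,0,0.03,0,0.2,0,0,0.02,0,0.2,0,0,0.01,0,0.2,0,0,0,0]'; python3 -m creep '[0.2,0,0,0.01,0,0.2,0,0,0.01,0,0.2,0,0,0.01,0,0.2,0,0,0,0]'
```

```text
clock: 9.8
eef_pos: [557.5, -11.0, 243.2]
tool_rot: [-180.0, 0.0, 97.5]
force: [-0.5, -0.1, -1.1]
opening: 0.318
grip_force: 19.7
clock: 10.2
eef_pos: [557.5, -11.0, 242.3]
tool_rot: [180.0, 0.0, 97.5]
force: [-2.2, 0.3, 6.1]
opening: 0.321
grip_force: 19.7
```

```bash
python3 -m creep '[0.33,0,0,0,0,0.34,0,0,0,0,0.36,0,0,0,0,0.4,0,0,0,0,0.5,0,0,0,0,0.6,0,0,0,0,0.6,0,0,-0.1,0,0.6,0,0,-0.4,0,0.6,0,0,-0.5,0,0.6,0,0,-0.5,0,0.6,0,0,-0.5,0,0.6,0,0,-0.4,0,0.6,0,0,0,0]'; python3 - <<'E'
from h import *;go(557.4,-10.9,400,97.5)
from bench import snapshot,status;import cv2
a=snapshot("side")["pixels"][:,:,::-1]; b=snapshot("top")["pixels"][:,:,::-1]
r=lambda i:cv2.resize(i,None,fx=5,fy=5,interpolation=cv2.INTER_CUBIC)
cv2.imwrite("pics/in.png",np.hstack([r(a[150:240,285:365]),r(b[145:235,270:350])]))
E
```

```text
clock: 11.5
eef_pos: [557.6, -11.0, 364.5]
tool_rot: [179.7, 0.1, 97.5]
force: [1.1, -0.0, -0.7]
opening: 0.601
grip_force: 0.0
t 11.5 pos [557.6 -11.  364.5] rot [1.7974e+02 8.0000e-02 9.7510e+01] F [ 1.1 -0.  -0.7] op 0.601 grip 0.0
shift [ 0.002 -0.001 -0.71 ] roll 0.001
```

View pics/in.png

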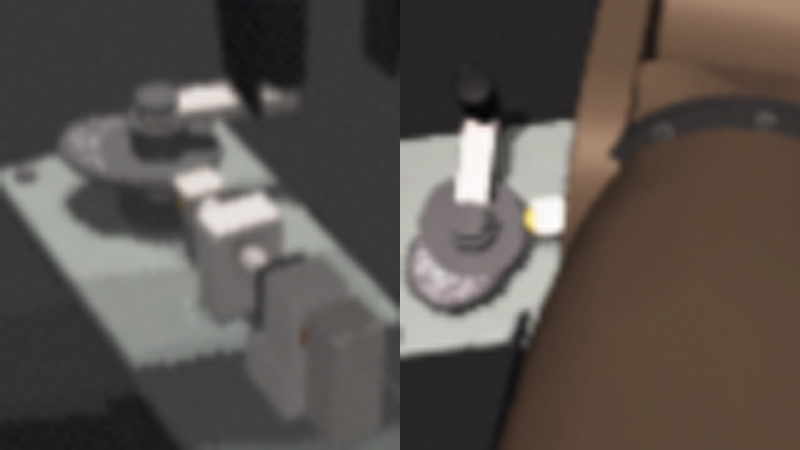

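The cell stands in the nest, its top level with the anvil top and its window against the anvil side. Now to the knob: I'll turn the gripper and move over it.

```bash
python3 -m creep '[0.6,0,0,0,1,0.6,0,0,0,1,0.6,0,0,0,1,0.6,0,0,0,1,0.6,0,0,0,1,0.6,0,0,0,1,0.6,0,0,0,1,0.6,0,0,0,1,0.6,0,0,0,0.7,0.6,0,0,0,0]'; python3 -c "
from h import *;go(601.4,136.7,364,37.5)"
```

```text
clock: 12.6
eef_pos: [557.4, -11.0, 360.5]
tool_rot: [-179.9, 0.1, 37.6]
force: [-0.1, 0.6, -0.3]
opening: 0.601
grip_force: 0.0
t 12.6 pos [557.4 -11.  360.5] rot [-1.7992e+02  9.0000e-02  3.7620e+01] F [-0.1  0.6 -0.3] op 0.601 grip 0.0
shift [ 2.5   -1.803 -0.072] roll 0.017
```

```bash
python3 -m creep '[0.6,0.25,-0.18,0,0,0.6,0.25,-0.18,0,0,0.6,0.25,-0.18,0,0,0.6,0.25,-0.18,0,0,0.6,0.25,-0.18,0,0,0.6,0.25,-0.18,0,0,0.6,0.25,-0.18,0,0,0.6,0.25,-0.18,0,0,0.6,0.25,-0.18,0,0,0.6,0.25,-0.18,0,0,0.6,0,0,0.3,0,0.6,0,0,0,0]'; python3 - <<'E'
from h import *;go(601.4,136.7,286,37.5)
from bench import snapshot,status;import cv2
a=snapshot("side")["pixels"][:,:,::-1]
cv2.imwrite("pics/kn.png",cv2.resize(a[100:220,270:390],None,fx=5,fy=5,interpolation=cv2.INTER_CUBIC))
E
```

```text
clock: 13.8
eef_pos: [601.3, 137.5, 345.2]
tool_rot: [-179.9, 0.1, 37.7]
force: [0.0, -0.1, -0.4]
opening: 0.601
grip_force: 0.0
t 13.8 pos [601.3 137.5 345.2] rot [-1.7993e+02  1.3000e-01  3.7730e+01] F [ 0.  -0.1 -0.4] op 0.601 grip 0.0
shift [-0.005  0.015  1.184] roll 0.034
```

View pics/kn.png

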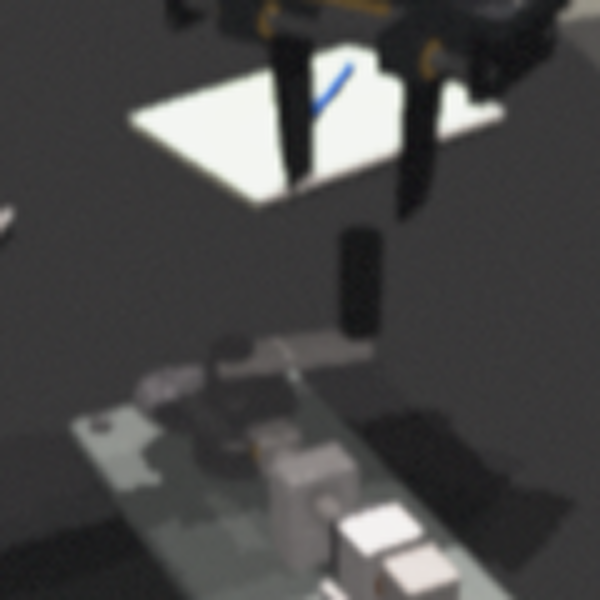

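The fingertips, at about (300,185) and (405,215), straddle the knob at (360,235). Next I descend and close lightly.

```bash
python3 -m creep '[0.6,0,0.01,0.2,0,0.6,0,0,0.3,0,0.6,0,0,0.3,0,0.6,0,0,0.2,0,0.6,0,0,0.15,0,0.6,0,0,0,0]' 8; python3 -m creep '[0.45,0,0,0,0,0.4,0,0,0,0,0.35,0,0,0,0,0.3,0,0,0,0,0.26,0,0,0,0,0.23,0,0,0,0,0.15,0,0,0,0,0.1,0,0,0,0]' 8; python3 -c "
from h import *;go(601.4,136.7,286,37.5)"
```

```text
clock: 14.45
eef_pos: [601.7, 136.1, 288.4]
tool_rot: [-180.0, 0.1, 37.7]
force: [-0.2, -0.2, -0.1]
opening: 0.597
grip_force: 0.0
clock: 15.25
eef_pos: [601.9, 136.2, 289.4]
tool_rot: [180.0, -0.0, 37.7]
force: [2.0, -1.2, 1.4]
opening: 0.231
grip_force: 8.0
t 15.25 pos [601.9 136.2 289.4] rot [ 1.7997e+02 -3.0000e-02  3.7690e+01] F [ 2.  -1.2  1.4] op 0.231 grip 8.0
shift [-0.001 -0.015  0.068] roll 0.027
```

```bash
cat >> h.py <<'E'
C=np.array([537.1,143.3])
def arc(da,n,r=65.0):
    from bench import status
    s=status.read_state();p=s["eef_pos"][:2];y=np.radians(s["tool_rot"][2]);d=p-C;a=np.arctan2(d[1],d[0]);F=s["force"][:2]
    u=np.array([np.cos(a),np.sin(a)]);t=np.array([-u[1],u[0]])
    print("t %.2f crank %.3f r %.1f z %.1f | Ft %.1f Fr %.1f grip %.1f op %.3f yaw %.1f"%(s["clock"],a-np.radians(7.57)+.5,np.hypot(*d),s["eef_pos"][2],F@t,F@u,s["grip_force"],s["opening"],np.degrees(y)))
    T=np.array([[np.cos(y),np.sin(y)],[np.sin(y),-np.cos(y)]]);q=p
    for i in range(n):
        a+=da;nq=C+r*np.array([np.cos(a),np.sin(a)]);print(np.round(T@(nq-q)/50,3).tolist(),end=" ");q=nq
    print()
E
python3 -m creep '[0.1,0,0,0,0,0.1,0,0,0,0,0.1,0,0,0,0]' 30; python3 -c "
from h import *;arc(.08,10)"
```

```text
clock: 15.55
eef_pos: [601.9, 136.2, 289.4]
tool_rot: [180.0, -0.0, 37.7]
force: [2.7, -1.8, 1.3]
opening: 0.232
grip_force: 30.0
t 15.55 crank 0.259 r 65.2 z 289.4 | Ft -1.5 Fr 2.8 grip 30.0 op 0.232 yaw 37.7
[0.067, -0.08] [0.063, -0.083] [0.056, -0.088] [0.049, -0.092] [0.041, -0.095] [0.033, -0.098] [0.025, -0.101] [0.017, -0.103] [0.009, -0.104] [0.001, -0.104]
```

```bash
python3 -m creep '[0.1,0.067,-0.08,0,0,0.1,0.063,-0.083,0,0,0.1,0.056,-0.088,0,0,0.1,0.049,-0.092,0,0,0.1,0.041,-0.095,0,0,0.1,0.033,-0.098,0,0,0.1,0,0,0,0]' >/dev/null; python3 -c "
from h import *;arc(.08,10)"
```

```text
t 16.25 crank 0.759 r 64.4 z 289.3 | Ft 1.0 Fr -3.4 grip 30.0 op 0.228 yaw 37.7
[0.034, -0.098] [0.015, -0.103] [0.007, -0.104] [-0.001, -0.104] [-0.01, -0.104] [-0.018, -0.102] [-0.026, -0.101] [-0.034, -0.098] [-0.042, -0.095] [-0.049, -0.092]
```

```bash
python3 -m creep '[0.1,0.034,-0.098,0,0,0.1,0.015,-0.103,0,0,0.1,0.007,-0.104,0,0,0.1,-0.001,-0.104,0,0,0.1,0,0,0,0]' >/dev/null; python3 -c "
from h import *;arc(.06,8)"
```

```text
t 16.75 crank 1.078 r 64.2 z 289.2 | Ft -0.3 Fr -10.4 grip 30.0 op 0.227 yaw 37.8
[0.01, -0.079] [-0.011, -0.077] [-0.016, -0.076] [-0.02, -0.075] [-0.025, -0.074] [-0.029, -0.072] [-0.033, -0.071] [-0.037, -0.068]
```

```bash
python3 -m creep '[0.1,-0.02,0,0,0,0.1,0,0,0,0]' >/dev/null; python3 -c "
from h import *;arc(.06,2)"; python3 -m creep '[0.1,-0.02,0,0,0,0.1,0,0,0,0]' >/dev/null; python3 -c "
from h import *;arc(.06,2)"
```

```text
t 16.95 crank 1.072 r 63.7 z 289.3 | Ft 0.7 Fr -4.3 grip 30.0 op 0.227 yaw 37.7
[0.021, -0.079] [-0.011, -0.077] 
t 17.15 crank 1.070 r 63.1 z 289.3 | Ft 1.6 Fr -0.1 grip 30.0 op 0.222 yaw 37.7
[0.031, -0.079] [-0.01, -0.077]
```

```bash
sed -i 's/^C=.*/C=np.array([537.3,140.2])/' h.py; python3 -c "
from h import *;arc(.06,6)"
```

```text
t 17.15 crank 1.109 r 65.0 z 289.3 | Ft 1.6 Fr -0.1 grip 30.0 op 0.222 yaw 37.7
[-0.01, -0.077] [-0.013, -0.077] [-0.018, -0.076] [-0.023, -0.075] [-0.027, -0.073] [-0.031, -0.071]
```

```bash
python3 -m creep '[0.1,-0.01,-0.077,0,0,0.1,-0.013,-0.077,0,0,0.1,-0.018,-0.076,0,0,0.1,-0.023,-0.075,0,0,0.1,0,0,0,0]' >/dev/null; python3 -c "
from h import *;arc(.06,6)"
```

```text
t 17.65 crank 1.347 r 64.9 z 289.3 | Ft -0.4 Fr 1.8 grip 30.0 op 0.227 yaw 37.7
[-0.026, -0.074] [-0.031, -0.071] [-0.035, -0.069] [-0.039, -0.067] [-0.043, -0.065] [-0.047, -0.062]
```

```bash
python3 -m creep '[0.1,-0.026,-0.074,0,0,0.1,-0.031,-0.071,0,0,0.1,0,0,0,0]' >/dev/null; python3 -c "
from h import *;arc(.06,2)"; python3 -m creep '[0.1,-0.035,-0.069,0,0,0.1,-0.039,-0.067,0,0,0.1,0,0,0,0]' >/dev/null; python3 -c "
from h import *;arc(.06,6)"
```

```text
t 17.95 crank 1.468 r 64.9 z 289.3 | Ft -1.2 Fr 2.9 grip 30.0 op 0.228 yaw 37.7
[-0.034, -0.07] [-0.04, -0.067] 
t 18.25 crank 1.589 r 64.9 z 289.3 | Ft -1.3 Fr 3.6 grip 30.0 op 0.225 yaw 37.7
[-0.041, -0.066] [-0.047, -0.062] [-0.051, -0.059] [-0.054, -0.056] [-0.058, -0.052] [-0.061, -0.049]
```

```bash
python3 -m creep '[0.1,-0.041,-0.063,0,0,0.1,-0.047,-0.062,0,0,0.1,0,0,0,0]' >/dev/null; python3 -c "
from h import *;arc(.06,2)"; python3 -m creep '[0.1,-0.051,-0.059,0,0,0.1,-0.054,-0.056,0,0,0.1,0,0,0,0]' >/dev/null; python3 -c "
from h import *;arc(.06,6,65.3)"
```

```text
t 18.55 crank 1.708 r 64.9 z 289.3 | Ft -1.9 Fr 4.6 grip 30.0 op 0.226 yaw 37.7
[-0.05, -0.06] [-0.054, -0.056] 
t 18.85 crank 1.827 r 64.9 z 289.3 | Ft -2.1 Fr 3.9 grip 30.0 op 0.226 yaw 37.7
[-0.052, -0.058] [-0.061, -0.049] [-0.064, -0.045] [-0.066, -0.042] [-0.069, -0.038] [-0.071, -0.033]
```

```bash
python3 -m creep '[0.1,-0.055,-0.055,0,0,0.1,-0.061,-0.049,0,0,0.1,0,0,0,0]' >/dev/null; python3 -c "
from h import *;arc(.06,2,65.3)"; python3 -m creep '[0.1,-0.064,-0.045,0,0,0.1,-0.066,-0.042,0,0,0.1,0,0,0,0]' >/dev/null; python3 -c "
from h import *;arc(.06,6,65.3)"
```

```text
t 19.15 crank 1.948 r 65.0 z 289.3 | Ft -2.2 Fr 2.9 grip 30.0 op 0.222 yaw 37.7
[-0.06, -0.051] [-0.066, -0.042] 
t 19.45 crank 2.067 r 65.0 z 289.3 | Ft -3.0 Fr 4.1 grip 30.0 op 0.224 yaw 37.7
[-0.066, -0.043] [-0.071, -0.033] [-0.073, -0.029] [-0.074, -0.025] [-0.076, -0.02] [-0.077, -0.016]
```

```bash
python3 -m creep '[0.1,-0.068,-0.041,0,0,0.1,-0.071,-0.033,0,0,0.1,0,0,0,0]' >/dev/null; python3 -c "
from h import *;arc(.06,2,65.3)"; python3 -m creep '[0.1,-0.073,-0.029,0,0,0.1,0,0,0,0]' >/dev/null; python3 -c "
from h import *;arc(.06,6,65.3)"
```

```text
t 19.75 crank 2.183 r 65.0 z 289.3 | Ft -5.2 Fr 1.7 grip 30.0 op 0.226 yaw 37.7
[-0.071, -0.034] [-0.074, -0.025] 
t 19.95 crank 2.241 r 65.0 z 289.3 | Ft -5.9 Fr 3.2 grip 30.0 op 0.228 yaw 37.7
[-0.072, -0.03] [-0.076, -0.021] [-0.077, -0.016] [-0.078, -0.011] [-0.078, -0.007] [-0.078, -0.002]
```

```bash
python3 -m creep '[0.1,-0.074,-0.026,0,0,0.1,0,0,0,0]' 40 >/dev/null; python3 -c "
from h import *;arc(.06,1,65.3)"; python3 -m creep '[0.1,-0.076,-0.02,0,0,0.1,0,0,0,0]' >/dev/null; python3 -c "
from h import *;arc(.06,1,65.3)"; python3 -m creep '[0.1,-0.077,-0.016,0,0,0.1,0,0,0,0]' >/dev/null; python3 -c "
from h import *;arc(.06,4,65.3)"
```

```text
t 20.15 crank 2.301 r 65.1 z 289.3 | Ft -6.7 Fr 1.8 grip 40.0 op 0.226 yaw 37.7
[-0.074, -0.025] 
t 20.35 crank 2.366 r 65.1 z 289.3 | Ft -4.4 Fr 2.3 grip 40.0 op 0.226 yaw 37.7
[-0.076, -0.02] 
t 20.55 crank 2.429 r 65.1 z 289.2 | Ft -3.0 Fr 1.3 grip 40.0 op 0.226 yaw 37.7
[-0.077, -0.015] [-0.078, -0.006] [-0.078, -0.001] [-0.078, 0.003]
```

```bash
python3 -m creep '[0.1,0,0,0,0,0.1,0,0,0,0]' >/dev/null; python3 -c "
from h import *;arc(.04,1,65.3)"; python3 -m creep '[0.1,-0.052,-0.009,0,0,0.1,0,0,0,0,0.1,0,0,0,0]' >/dev/null; python3 -c "
from h import *;arc(.04,4,65.3)"
```

```text
t 20.75 crank 2.428 r 65.1 z 289.3 | Ft -2.5 Fr 2.0 grip 40.0 op 0.224 yaw 37.7
[-0.051, -0.012] 
t 21.05 crank 2.470 r 65.1 z 289.2 | Ft -1.4 Fr 0.7 grip 40.0 op 0.226 yaw 37.7
[-0.051, -0.01] [-0.052, -0.003] [-0.052, -0.001] [-0.052, 0.001]
```

```bash
python3 -m creep '[0.1,-0.03,-0.005,0,0,0.1,0,0,0,0,0.1,0,0,0,0]' >/dev/null; python3 -c "
from h import *;arc(.04,1,65.3)"; python3 -m creep '[0.1,0,0,0,0,0.1,0,0,0,0,0.1,0,0,0,0]' 15 >/dev/null; python3 -c "
from h import *;arc(.04,4,65.3)"
```

```text
t 21.35 crank 2.493 r 65.1 z 289.2 | Ft -1.2 Fr -0.0 grip 40.0 op 0.226 yaw 37.7
[-0.052, -0.007] 
t 21.65 crank 2.493 r 65.1 z 289.2 | Ft -1.3 Fr -0.5 grip 15.0 op 0.227 yaw 37.7
[-0.052, -0.008] [-0.052, -0.002] [-0.052, -0.0] [-0.052, 0.002]
```

```bash
python3 -m creep '[0.1,0,0,0,0,0.1,0,0,0,0,0.1,0,0,0,0]' 3 >/dev/null; python3 -c "
from h import *;arc(.04,1,65.3)"; python3 -m creep '[0.25,0,0,0,0,0.28,0,0,0,0,0.35,0,0,0,0,0.5,0,0,0,0,0.6,0,0,0,0]'; python3 - <<'E'
from bench import snapshot;import cv2
a=snapshot("side")["pixels"][:,:,::-1];cv2.imwrite("pics/r0.png",a)
E
python3 -m creep '[0.6,0,0,-0.1,0,0.6,0,0,-0.4,0,0.6,0,0,-0.5,0,0.6,0,0,-0.5,0,0.6,0,0,-0.5,0,0.6,0,0,-0.3,0,0.6,0,0,0,0]'; python3 - <<'E'
from bench import snapshot;import cv2,numpy as np
a=snapshot("side")["pixels"][:,:,::-1];b=cv2.imread("pics/r0.png")
r=lambda i:cv2.resize(i[100:230,270:370],None,fx=4,fy=4,interpolation=cv2.INTER_CUBIC)
cv2.imwrite("pics/end.png",np.hstack([r(b),r(a)]))
E
```

```text
t 21.95 crank 2.494 r 65.1 z 289.0 | Ft 1.2 Fr 1.2 grip 3.0 op 0.231 yaw 37.7
[-0.052, -0.009] 
clock: 22.45
eef_pos: [503.3, 195.5, 289.1]
tool_rot: [-180.0, 0.0, 37.7]
force: [0.0, 0.2, -0.7]
opening: 0.461
grip_force: 0.0
clock: 23.2
eef_pos: [503.3, 195.6, 406.4]
tool_rot: [179.9, -0.2, 37.7]
force: [-0.2, -0.4, -0.2]
opening: 0.597
grip_force: 0.0
```

View pics/end.png

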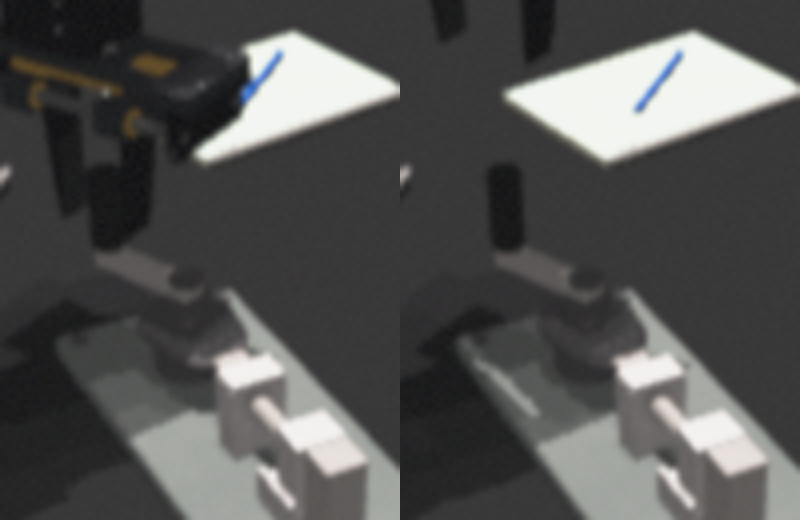

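The knob is in the same place, about (105,205) in both halves, so the crank stays put after release. The cell is clamped between the jaw and the anvil. Handing in.

```bash
python3 -c "
from bench import robot;print(robot.finish_job())"
```

```text
the job is handed in; nothing more can be done
None
```

The cell is in the nest and clamped, the crank stayed put in the dwell after release, and the job was handed in after about 23 s; no verdict came back, and the clamp force on the anvil could not be measured directly.

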